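Lock the bottle-filling turntable

TASK

Lock the bottle-filling turntable so that it can be loaded: push its finger peg round until the slot in the plate's rim faces the locking bar, then push the bar by its tab fully home into the slot. Push gently with the fingertips and grip nothing; leave the bottles and everything else standing where they are.

Things in the scene. Friction and masses are not known exactly. Their poses are not given: they have to be found in the camera images.
- stand: low white bench stand of the bottle-filling turntable, fixed to the table. Its dark steel deck is 45 mm above the table, 250 mm (its x) by 390 mm (its y, from -130 to +260). Origin on the table, under the axis of the round plate; z up; its y axis points from that axis along the locking bar to the bar's tab. The bar's guide block stands from y = 135 to 180 mm, top 77 mm above the table.
- turntable (a joint): angle of the round plate, rad, counter-clockwise seen from above; it turns endlessly and stays where left (about 1.5 N at the peg moves it). 0 or any whole turn = slot in line with the bar. Steel plate 220 mm across, top 66 mm above the table; on it six white bottle nests (39 mm across, 8 mm high, centres 70 mm from the axis) and in the middle a dark hub, 56 mm across, 26 mm high.
- peg (a point): middle of the black finger peg that stands on the plate, opposite the slot, 88 mm from the plate's axis: 14 mm across, 40 mm tall, from 66 to 106 mm above the table; this point is 91 mm above the table.
- slot_mouth (a point): mouth of the one slot in the plate, at the rim, 110 mm from the axis, at the plate's top. The slot is 17 mm wide, flared to 28 mm at the mouth, and cut right through the plate's 10 mm.
- slot_end (a point): bottom of the slot, 80 mm from the plate's axis, at the plate's top.
- lockbar (a joint): travel of the locking bar toward the plate, m: 0 = drawn out, nose 12 mm clear of the rim; 0.038 = fully home, tab against the guide block, nose near the slot's bottom. Friction about 2.5 N; stays where left. Flat steel bar 14 mm wide, 10 mm thick, level with the plate; the tapered nose centres itself in the slot from up to 8 mm off and is stopped by the rim elsewhere.
- bar_nose (a point): tip of the bar's nose, 6 mm wide there, at the bar's top, 66 mm above the table.
- bar_tab (a point): centre of the outer face (the one to push) of the upturned tab at the bar's outer end; 224 mm from the plate's axis when drawn out, 77 mm above the table. The tab is 34 mm wide, 6 mm thick and stands from 52 to 102 mm above the table. Axes as the stand's: push toward -y.
- dropper_a: amber glass dropper bottle with white cap, 33 mm across, 74 mm tall, standing on the deck on the far side (stand's +x side) of the locking bar; origin at the centre of its underside. Bystander.
- dropper_b: the same kind of dropper bottle, on the deck on the near side (stand's -x side) of the locking bar; origin at the centre of its underside. Bystander.
- ointment_jar: white plastic ointment jar, 60 mm across, 58 mm tall, standing on the table just beyond the stand; origin at the centre of its underside. Bystander.
- carton: small medicine carton, 45 x 60 x 105 mm, standing on the table just beyond the stand; origin at the centre of its underside. Bystander.
- pen_cup: steel cup of pens, 76 mm across, 95 mm tall with pens to 140 mm, on the table; origin at the centre of its underside. Bystander.
- sanitiser: clear pump bottle, 60 mm across, 165 mm tall, on the table; origin at the centre of its underside. Bystander.
- clip_jar: glass storage jar with wire clips, 90 mm across, 131 mm tall, on the table; origin at the centre of its underside. Bystander.

How it is judged:
At the end, for the whole second after the job is handed in: The locking bar is within 3 mm of fully home (joint above 0.035 of 0.038 m), with its nose in the slot of the plate (nose within 12 mm of the slot's bottom) (value of joint lockbar above 0.035 m and horizontal distance between bar_nose and slot_end below 0.012 m); the robot touches nothing.
It fails at once if a bystander is lifted, carried, pushed more than 20 mm or tipped over (distance of any of dropper_a, dropper_b, ointment_jar, carton, pen_cup, sanitiser, clip_jar from where it was at the start of the episode above 0.02 m or angle between any of dropper_a, dropper_b, ointment_jar, carton, pen_cup, sanitiser, clip_jar's own z axis and vertical above 0.35 rad).
It fails at once if the peg or the tab is gripped: it is between the fingers, and they press on it ((horizontal distance between the grasp point and peg below 0.006 m and height (world z) of the grasp point below 0.118 m and contact force between the fingers and turntable above 3 N) or (y of the grasp point in the frame of bar_tab between -0.009 and 0.003 m and x of the grasp point in the frame of bar_tab between -0.02 and 0.02 m and height (world z) of the grasp point below 0.112 m and contact force between the fingers and lockbar above 3 N)).
It fails at once if the plate or the bar is forced: the fingers press on it with more than 60 N (contact force between the fingers and turntable above 60 N or contact force between the fingers and lockbar above 60 N).
It fails at once if the bar is driven past the rim where there is no slot (value of joint lockbar above 0.02 m and horizontal distance between bar_nose and slot_end above 0.04 m).
It also fails if it takes over 64 s, if anything falls off the work surface, if the arm or the gripper's body presses on something with over 40 N, if the wrist force passes 120 N, or if a joint passes its speed limit or range.

ROBOT

A 7-joint arm with a two-finger parallel gripper is mounted at the origin on the work surface. World frame = base frame: x ahead of the robot, y to its left, z up, the work surface at z = 0. Lengths are in m, angles in rad, forces in N, time in s.
With the tool pointing down it reaches from about 0.425 to 0.925 m from the base axis. Payload 6.8 kg.
Tool frame: the origin (TCP) lies midway between the tips of the shut fingers; the grasp point (between the pads) lies 19 mm behind it (grip_point_offset is the distance from the TCP to the grasp point, in m); y points along the fingers, x is the direction in which the jaws open and shut, and the axes are right-handed (so a half turn about y gives the same grasp; the last joint's range is limited). The gripper opens to 85 mm and grips with 20 to 120 N. Pads are 22 mm wide; open, the fingers measure 114 mm over their backs; the gripper's body (76 mm by 85 mm) begins 54 mm behind the grasp point. The pads swing forward as they close: fully open they stand 13 mm farther back than shut.
Start: joints at [1.202, 0.477, 0.022, 1.555, -0.011, 1.109, -0.083], TCP at [0.174, -0.652, 0.231] pointing down, gripper open.
Joint ranges: [-2.96, 2.96], [-0.34, 2.1], [-1.41, 1.46], [0.24, 2.44], [-1.37, 4.51], [0.17, 1.92], [-2.96, 2.96]. Speed limits (rad/s): [2.39, 2.39, 3.14, 3.14, 3.14, 3.14, 3.14].

INTERFACE

Orientations are given as a unit quaternion [w, x, y, z].
In Python, from station import get_obs, read_camera, hand_in, grip_point_offset gives the robot as it stands.
- The arm moves only by the tool play_rows, never from a script. Its argument "increments" is a list of rows, each a list of 2 entries, a list of its own where there are three numbers: the shift along the tool's x, y, z in m, then the turn, a rotation vector about the tool's x, y, z in degrees. In form: [[[tx, ty, tz], [ax, ay, az]], ...]. A call has 1 to 20 rows; each row shifts and turns the commanded pose from where the row before left it, along the tool's axes as they then stand; what a row does not reach is not made up. A row lasts 1/12 s, in which the tool goes at most 41.7 mm and 7.16 degrees, less where a joint would pass 70% of its speed; a pose out of reach is approached as far as the arm can. A call with a gripper value outside its range is refused whole. "gripper" is the finger opening in m, from 0 to 0.0854, set as the call begins (left out, the last holds). The fingers move at their own pace and stop on an object; "grip_force" is the grip in N (left out, the last holds). Time passes only in rows, so rows that do not move let the fingers close. It gives the time, the measured TCP pose, the force and the opening at its end, in the units of the state.
- get_obs(): the state, without advancing time (a new reading comes with each control period).
- read_camera(name): name is "side" or "top"; returns a dict with "color" (420x560x3 uint8, red, green, blue), "range_z" (420x560 float32, m along the optical axis (not along the pixel's ray), 0 where there is no reading), "intrinsics" (3x3 intrinsics, pixels), "R" (3x3) and "t" (3): a world point X has camera coordinates R X + t. Camera axes: x right, y down, z forward; pixel columns grow to the right and rows downward; lengths in m; the calibration is good to about 2 mm. A picture is of the moment at which its call begins.
- hand_in(): hands the job in, once; it reports no verdict.
The state is a dict: "t": time; "q": joint angles; "joint_vel": joint speeds; "joint_torque": joint torques, N m; "eef_pos": TCP position; "tool_rot": TCP orientation; "contact_force": force on the tool from outside, world axes, zero at the start; "torque": the same for the moment, N m; "gripper_width": opening from 0.0 (shut) to 1.0 (fully open).
Only numpy, scipy, OpenCV 4.12 (cv2) and the standard library are available. Lean on these libraries where they do the work, as an engineer would, in place of code of your own. Each camera call takes 0.05 s, during which the arm holds its last target. There are 200 camera calls.

## Working session

There is one attempt and no reset: what is moved stays moved. The work goes in short steps, Python scripts to look and compute and a tool call to move; the robot and the scene stay as the last step left them, time stands still between calls to the robot, and variables do not carry over. Pictures are saved under pics/ and viewed, about 8 in all and at most 12, crops included, and the job is handed in when it is done.

Besides the shell and the picture viewer there is one more tool, called as a command line: name --argument value ..., lists and objects as JSON in quotes. play_rows: Moves the arm, as the interface text tells. Its arguments: {"type":"object","properties":{"increments":{"type":"array","items":{"type":"array"}},"gripper":{"type":"number"},"grip_force":{"type":"number"}},"required":["increments"]}

```bash
mkdir -p pics; cat > h.py <<'E'
import numpy as np, cv2
from station import get_obs, read_camera, hand_in, grip_point_offset
def cap(n,f):
    c=read_camera(n); cv2.imwrite('pics/'+f+'.png',c['color'][:,:,::-1]); np.savez('pics/'+f+'.npz',**c); return c
def cloud(c):
    z=c['range_z']; K=c['intrinsics']; v,u=np.indices(z.shape)
    P=np.stack([(u-K[0,2])/K[0,0]*z,(v-K[1,2])/K[1,1]*z,z],-1)
    W=(P-c['t'])@c['R']; W[z==0]=np.nan; return W
def ray(c,u,v,h):
    K=c['intrinsics'];d=c['R'].T@np.array([(u-K[0,2])/K[0,0],(v-K[1,2])/K[1,1],1]);o=-c['R'].T@c['t']
    return o+d*(h-o[2])/d[2]
E
python3 - <<'E'
from h import *
o=get_obs();print(o, grip_point_offset)
for n in('top','side'):
    c=cap(n,n+'0'); print(n,-c['R'].T@c['t'],c['R'].round(2).tolist())
a=cv2.imread('pics/top0.png');cv2.imwrite('pics/top0b.png',cv2.resize(a,(800,600)))
E
```

```text
{'t': 0.0, 'q': array([ 1.20190754,  0.47778558,  0.02233418,  1.55644465, -0.01148675,
        1.109301  , -0.08310679]), 'joint_vel': array([ 0.00054071,  0.0019765 , -0.00063306,  0.0002002 ,  0.00118109,
       -0.0002796 , -0.00081018]), 'joint_torque': array([-2.38246082e-05, -5.96458054e+01,  1.60772435e+00, -2.81195140e+01,
        1.24096207e-02,  9.10982693e-03, -7.42205742e-06]), 'eef_pos': array([ 0.17387757, -0.65161128,  0.23033823]), 'tool_rot': array([ 0.56112172, -0.56042479,  0.43127226, -0.43019845]), 'contact_force': array([-0.58702413,  0.42148125, -0.30861787]), 'torque': array([ 0.02914905,  0.02011955, -0.03820585]), 'gripper_width': 0.9991677621537408} 0.0187
top [ 0.44696868 -0.01101806  1.26643383] [[-0.0, -1.0, -0.02], [-0.99, 0.01, -0.13], [0.13, 0.02, -0.99]]
side [0.12213433 0.62621604 0.95185729] [[-0.83, -0.56, -0.01], [-0.41, 0.62, -0.66], [0.37, -0.55, -0.75]]
```

View pics/top0b.png

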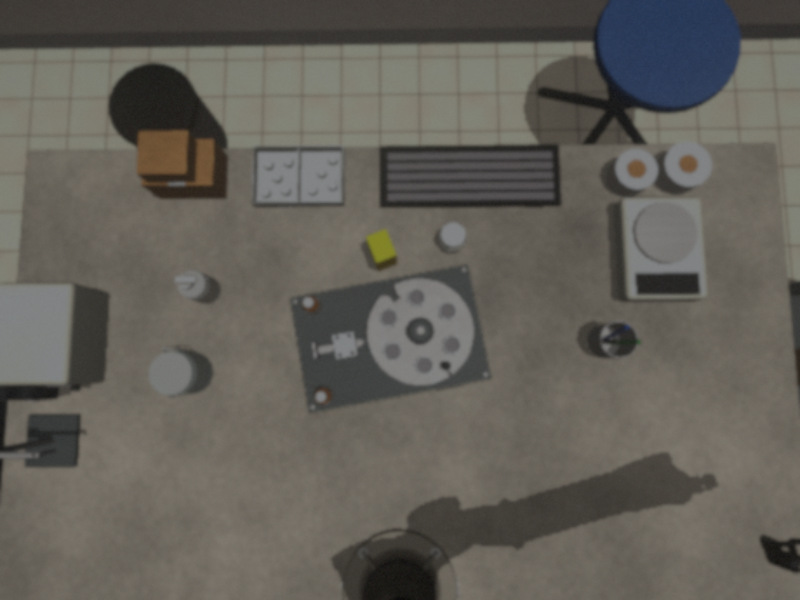

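View pics/side0.png

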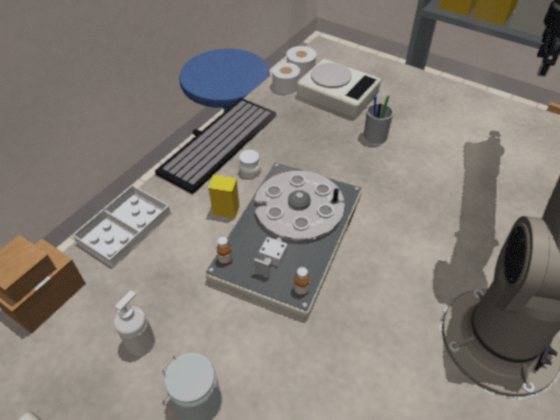

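The pictures show the plate at (420,331) in the 800 px top view, the peg at (446,366), the slot at (396,292) and the tab at (315,350). Next I measure these in world coordinates.

```bash
python3 - <<'E'
from h import *
for n in('top','side'):
    c=dict(np.load(f'pics/{n}0.npz')); W=cloud(c)
    if n=='top':
        for nm,u,v,h in[('hub',420,329,.092),('peg',446,366,.106),('slot',396,292,.066),('tab',315,350,.102),('guide',345,345,.077),('dropA',308,303,.119),('dropB',321,396,.119),('c1',292,298,.045),('c2',466,267,.045),('c3',490,376,.045),('c4',310,411,.045)]:
            print(nm,ray(c,u*.7,v*.7,h).round(4))
        C=ray(c,420*.7,331*.7,.066)
    else:
        for nm,u,v,h in[('peg',336,191,.106),('tab',263,263,.102),('hub',299,197,.092)]: print(nm,ray(c,u,v,h).round(4))
    d=np.hypot(W[...,0]-C[0],W[...,1]-C[1])
    m=(d<.14)&(abs(W[...,2]-.066)<.006)
    q=W[m]; (x,y),r=cv2.minEnclosingCircle(q[:,:2].astype(np.float32)); print(n,'plate',x,y,r,q[:,2].mean())
    m=(d<.16)&(W[...,2]>.094)&(d>.05)
    print(W[m].round(3)[:40].tolist())
    I=cv2.imread(f'pics/{n}0.png')
    cr=I[180:300,190:350] if n=='top' else I[150:310,200:370]
    cv2.imwrite(f'pics/{n}0c.png',cv2.resize(cr,None,fx=4.5,fy=3.7*4.5/3.7 if n=='top' else 3.7,interpolation=cv2.INTER_CUBIC)[:600])
E
```

```text
hub [ 0.5272 -0.0444  0.092 ]
peg [ 0.4528 -0.0947  0.106 ]
slot [0.6063 0.004  0.066 ]
tab [0.4855 0.166  0.102 ]
guide [0.4963 0.1085 0.077 ]
dropA [0.5782 0.1786 0.119 ]
dropB [0.3955 0.1504 0.119 ]
c1 [0.5975 0.225  0.045 ]
c2 [ 0.6618 -0.1447  0.045 ]
c3 [ 0.4322 -0.1899  0.045 ]
c4 [0.3616 0.1833 0.045 ]
top plate 0.5184389352798462 -0.03204680234193802 0.12491527199745178 0.06651035040967458
[[0.676, 0.007, 0.103], [0.676, 0.004, 0.104], [0.672, 0.015, 0.105], [0.672, 0.013, 0.106], [0.673, 0.01, 0.1], [0.669, 0.021, 0.109], [0.67, 0.018, 0.105], [0.671, 0.016, 0.098], [0.667, 0.027, 0.105], [0.668, 0.024, 0.098], [0.459, -0.094, 0.104], [0.459, -0.097, 0.108], [0.459, -0.1, 0.108], [0.456, -0.092, 0.105], [0.456, -0.094, 0.106], [0.456, -0.097, 0.109], [0.456, -0.1, 0.105], [0.456, -0.103, 0.108], [0.453, -0.091, 0.108], [0.453, -0.094, 0.11], [0.453, -0.097, 0.107], [0.453, -0.1, 0.105], [0.453, -0.103, 0.105], [0.451, -0.091, 0.106], [0.451, -0.094, 0.104], [0.451, -0.097, 0.11], [0.451, -0.099, 0.111], [0.451, -0.103, 0.106], [0.448, -0.094, 0.11], [0.448, -0.097, 0.104], 
[... 435 characters left out ...]
 0.024, 0.102], [0.668, 0.025, 0.1], [0.668, 0.025, 0.096], [0.46, -0.102, 0.105], [0.458, -0.105, 0.103], [0.455, -0.104, 0.106], [0.46, -0.098, 0.105], [0.457, -0.097, 0.108], [0.457, -0.102, 0.104], [0.453, -0.1, 0.108], [0.451, -0.101, 0.107], [0.459, -0.096, 0.104], [0.455, -0.094, 0.108], [0.454, -0.096, 0.107], [0.452, -0.097, 0.108], [0.45, -0.1, 0.105], [0.449, -0.103, 0.103], [0.457, -0.093, 0.105], [0.455, -0.095, 0.104], [0.452, -0.092, 0.108], [0.451, -0.097, 0.104], [0.448, -0.095, 0.108], [0.457, -0.093, 0.101], [0.454, -0.092, 0.104], [0.451, -0.092, 0.105], [0.449, -0.092, 0.106], [0.448, -0.096, 0.104], [0.457, -0.094, 0.096], [0.452, -0.088, 0.105], [0.452, -0.095, 0.099]]
```

View pics/top0c.png

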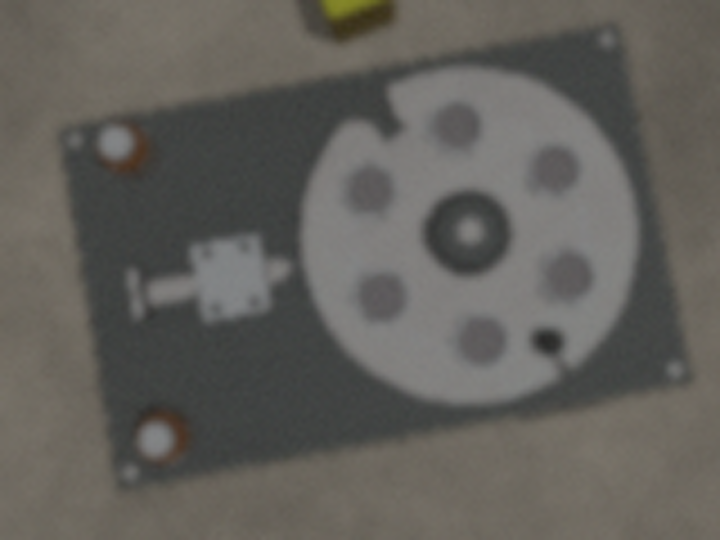

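```bash
python3 - <<'E'
from h import *
from scipy.spatial.transform import Rotation as R
o=get_obs();w,x,y,z=o['tool_rot'];print(R.from_quat([x,y,z,w]).as_matrix().round(3))
for n in('top','side'):
    c=dict(np.load(f'pics/{n}0.npz')); W=cloud(c)
    for nm,(cx,cy,rr,lo,hi) in dict(tab=(.484,.17,.04,.085,.115),guide=(.497,.11,.04,.072,.085),hub=(.525,-.043,.045,.087,.1),peg=(.454,-.096,.02,.1,.115)).items():
        q=W[(np.hypot(W[...,0]-cx,W[...,1]-cy)<rr)&(W[...,2]>lo)&(W[...,2]<hi)]
        print(n,nm,len(q),q.mean(0).round(4),q.min(0).round(3),q.max(0).round(3))
E
```

```text
[[ 0.258 -0.001  0.966]
 [-0.966  0.002  0.258]
 [-0.002 -1.    -0.   ]]
top tab 33 [0.4843 0.1663 0.1007] [0.469 0.162 0.085] [0.501 0.171 0.108]
top guide 265 [0.4957 0.1089 0.0774] [0.469 0.084 0.072] [0.524 0.134 0.085]
top hub 145 [ 0.5233 -0.0451  0.0894] [ 0.499 -0.068  0.087] [ 0.546 -0.024  0.096]
top peg 21 [ 0.4534 -0.0969  0.107 ] [ 0.448 -0.103  0.104] [ 0.459 -0.091  0.111]
side tab 104 [0.4844 0.1684 0.0964] [0.469 0.162 0.085] [0.503 0.173 0.106]
side guide 391 [0.4951 0.1106 0.0773] [0.468 0.084 0.072] [0.524 0.135 0.083]
side hub 159 [ 0.5239 -0.0438  0.0892] [ 0.502 -0.064  0.087] [ 0.545 -0.022  0.094]
side peg 26 [ 0.4536 -0.0966  0.1052] [ 0.448 -0.105  0.101] [ 0.46  -0.088  0.108]
```

play_rows --increments '[[[-0.0166, 0, 0.0248], [0, 0, 0]], [[-0.0166, 0, 0.0248], [0, 0, 0]], [[-0.0166, 0, 0.0248], [0, 0, 0]], [[-0.0166, 0, 0.0248], [0, 0, 0]], [[-0.0166, 0, 0.0248], [0, 0, 0]], [[-0.0166, 0, 0.0248], [0, 0, 0]], [[-0.0166, 0, 0.0248], [0, 0, 0]], [[-0.0166, 0, 0.0248], [0, 0, 0]], [[-0.0166, 0, 0.0248], [0, 0, 0]], [[-0.0166, 0, 0.0248], [0, 0, 0]], [[-0.0166, 0, 0.0248], [0, 0, 0]], [[-0.0166, 0, 0.0248], [0, 0, 0]], [[-0.0166, 0, 0.0248], [0, 0, 0]], [[0, 0, 0], [0, 0, 0]], [[0, 0, 0], [0, 0, 0]]]' --gripper 0

```text
t: 1.35
eef_pos: [0.4312, -0.3586, 0.231]
tool_rot: [0.562, -0.562, 0.43, -0.429]
contact_force: [-0.5, -0.5, -0.5]
gripper_width: 0.004
```

play_rows --increments '[[[-0.0282, 0, 0.0086], [0, 0, 0]], [[-0.0282, 0, 0.0086], [0, 0, 0]], [[-0.0282, 0, 0.0086], [0, 0, 0]], [[-0.0282, 0, 0.0086], [0, 0, 0]], [[-0.0282, 0, 0.0086], [0, 0, 0]], [[-0.0282, 0, 0.0086], [0, 0, 0]], [[-0.0282, 0, 0.0086], [0, 0, 0]], [[-0.0282, 0, 0.0086], [0, 0, 0]], [[-0.0282, 0, 0.0086], [0, 0, 0]], [[-0.0282, 0, 0.0086], [0, 0, 0]], [[0, 0, 0], [0, 0, 0]], [[0, 0, 0], [0, 0, 0]]]'

```text
t: 2.35
eef_pos: [0.4401, -0.0658, 0.2313]
tool_rot: [-0.561, 0.561, -0.43, 0.43]
contact_force: [0.1, 0.4, -0.3]
gripper_width: -0.002
```

play_rows --increments '[[[0, 0, 0], [0, -6.3, 0]], [[0, 0, 0], [0, -6.3, 0]], [[0, 0, 0], [0, -6.3, 0]], [[0, 0, 0], [0, -6.3, 0]], [[0, 0, 0], [0, -6.3, 0]], [[0, 0, 0], [0, -6.3, 0]], [[0, 0, 0], [0, -6.3, 0]], [[0, 0, 0], [0, -6.3, 0]], [[0, 0, 0], [0, -6.3, 0]], [[0, 0, 0], [0, -6.3, 0]], [[0, 0, 0], [0, -6.3, 0]], [[0, 0, 0], [0, -6.3, 0]], [[0, 0, 0], [0, -6.3, 0]], [[0, 0, 0], [0, -6.3, 0]], [[0, 0, 0], [0, 0, 0]], [[0, 0, 0], [0, 0, 0]], [[0, 0, 0], [0, 0, 0]]]'

```text
t: 3.77
eef_pos: [0.4401, -0.0671, 0.2312]
tool_rot: [-0.703, 0.703, 0.079, -0.079]
contact_force: [-0.4, -0.3, 0.3]
gripper_width: 0.003
```

play_rows --increments '[[[0, 0.015, 0], [0, 0, 0]], [[0, 0.015, 0], [0, 0, 0]], [[0, 0.015, 0], [0, 0, 0]], [[0, 0.015, 0], [0, 0, 0]], [[0, 0.015, 0], [0, 0, 0]], [[0, 0.015, 0], [0, 0, 0]], [[0, 0.015, 0], [0, 0, 0]], [[0, 0.015, 0], [0, 0, 0]], [[0, 0.015, 0], [0, 0, 0]], [[0, 0.014, 0], [0, 0, 0]], [[0, 0, 0], [0, 0, 0]], [[0, 0, 0], [0, 0, 0]]]'

```text
t: 4.77
eef_pos: [0.4399, -0.0661, 0.082]
tool_rot: [0.703, -0.702, -0.08, 0.081]
contact_force: [-0.8, 1.3, 0.5]
gripper_width: 0.0
```

```bash
python3 - <<'E'
from h import *
print(get_obs()['eef_pos'])
cap('side','s1');I=cv2.imread('pics/s1.png')[120:300,220:460];cv2.imwrite('pics/s1c.png',cv2.resize(I,None,fx=3.3,fy=3.3,interpolation=2))
E
```

```text
[ 0.43987312 -0.06614038  0.08197657]
```

View pics/s1c.png

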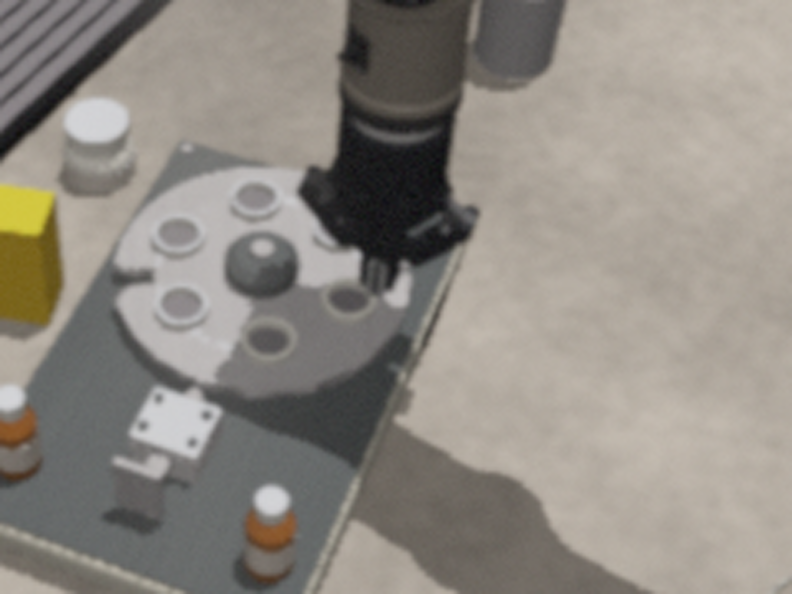

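play_rows --increments '[[[5e-05, 0, -0.00307], [0, -2, 0]], [[5e-05, 0, -0.00307], [0, -2, 0]], [[5e-05, 0, -0.00307], [0, -2, 0]], [[5e-05, 0, -0.00307], [0, -2, 0]], [[5e-05, 0, -0.00307], [0, -2, 0]], [[5e-05, 0, -0.00307], [0, -2, 0]], [[5e-05, 0, -0.00307], [0, -2, 0]], [[5e-05, 0, -0.00307], [0, -2, 0]], [[5e-05, 0, -0.00307], [0, -2, 0]], [[5e-05, 0, -0.00307], [0, -2, 0]], [[5e-05, 0, -0.00307], [0, -2, 0]], [[5e-05, 0, -0.00307], [0, -2, 0]], [[5e-05, 0, -0.00307], [0, -2, 0]], [[5e-05, 0, -0.00307], [0, -2, 0]]]'

```text
t: 5.98
eef_pos: [0.4605, -0.1036, 0.0835]
tool_rot: [-0.662, 0.662, 0.249, -0.248]
contact_force: [-1.4, 3.0, 0.9]
gripper_width: 0.007
```

play_rows --increments '[[[5e-05, 0, -0.00307], [0, -2, 0]], [[5e-05, 0, -0.00307], [0, -2, 0]], [[5e-05, 0, -0.00307], [0, -2, 0]], [[5e-05, 0, -0.00307], [0, -2, 0]], [[5e-05, 0, -0.00307], [0, -2, 0]], [[5e-05, 0, -0.00307], [0, -2, 0]], [[5e-05, 0, -0.00307], [0, -2, 0]], [[5e-05, 0, -0.00307], [0, -2, 0]], [[5e-05, 0, -0.00307], [0, -2, 0]], [[5e-05, 0, -0.00307], [0, -2, 0]], [[5e-05, 0, -0.00307], [0, -2, 0]], [[5e-05, 0, -0.00307], [0, -2, 0]], [[5e-05, 0, -0.00307], [0, -2, 0]], [[5e-05, 0, -0.00307], [0, -2, 0]], [[0, 0, 0], [0, 0, 0]], [[0, 0, 0], [0, 0, 0]], [[0, 0, 0], [0, 0, 0]]]'

```text
t: 7.4
eef_pos: [0.4948, -0.1285, 0.0829]
tool_rot: [-0.582, 0.583, 0.401, -0.401]
contact_force: [0.1, -0.8, 0.1]
gripper_width: 0.004
```

```bash
python3 - <<'E'
from h import *
o=get_obs();p=o['eef_pos']-[.5236,-.0445,0];print(p,np.hypot(*p[:2]),np.degrees(np.arctan2(p[1],p[0])))
cap('top','t2');I=cv2.imread('pics/t2.png')[170:310,190:360];cv2.imwrite('pics/t2c.png',cv2.resize(I,None,fx=4.2,fy=4.2,interpolation=2))
E
```

```text
[-0.02882747 -0.08403815  0.08287599] 0.08884499683442718 -108.9334229065982
```

View pics/t2c.png

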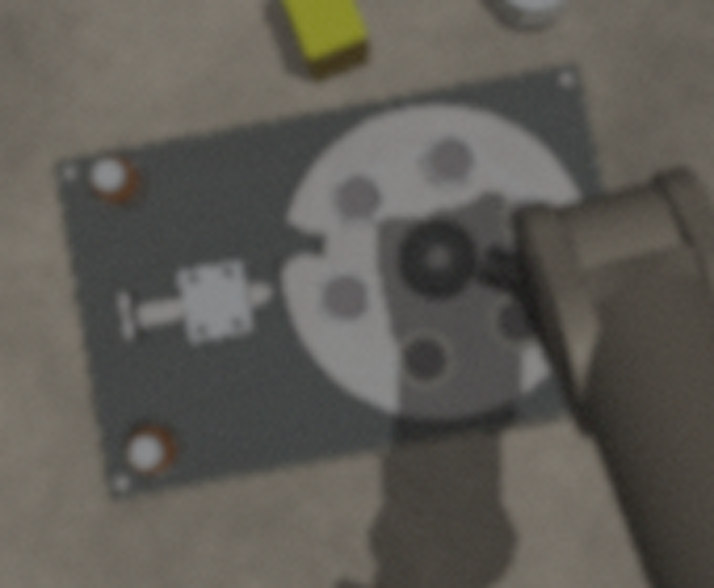

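```bash
python3 - <<'E'
from h import *
c=dict(np.load('pics/t2.npz'));g=lambda u,v,h:ray(c,190+u/4.2,170+v/4.2,h)
A=np.array([.5236,-.0445])
for n,u,v,h in[('mouth',294,244,.066),('end',322,243,.066),('nose',270,293,.066),('tab',126,317,.102),('guide',215,301,.077)]:
    p=g(u,v,h)[:2]-A; print(n,p.round(4),np.hypot(*p).round(4),np.degrees(np.arctan2(p[1],p[0])).round(1))
E
```

```text
mouth [0.0124 0.0996] 0.1004 82.9
end [0.013  0.0799] 0.081 80.8
nose [-0.0219  0.1164] 0.1185 100.7
tab [-0.0394  0.2119] 0.2155 100.5
guide [-0.0278  0.1539] 0.1564 100.2
```

play_rows --increments '[[[3e-05, 0, -0.0023], [0, -1.5, 0]], [[3e-05, 0, -0.0023], [0, -1.5, 0]], [[3e-05, 0, -0.0023], [0, -1.5, 0]], [[3e-05, 0, -0.0023], [0, -1.5, 0]], [[3e-05, 0, -0.0023], [0, -1.5, 0]], [[3e-05, 0, -0.0023], [0, -1.5, 0]], [[3e-05, 0, -0.0023], [0, -1.5, 0]], [[3e-05, 0, -0.0023], [0, -1.5, 0]], [[2e-05, 0, -0.0015], [0, -1, 0]], [[2e-05, 0, -0.0015], [0, -1, 0]], [[2e-05, 0, -0.0015], [0, -1, 0]], [[2e-05, 0, -0.0015], [0, -1, 0]], [[0, 0, 0], [0, 0, 0]], [[0, 0, 0], [0, 0, 0]], [[0, 0, 0], [0, 0, 0]]]'

```text
t: 8.7
eef_pos: [0.5186, -0.1336, 0.0824]
tool_rot: [-0.521, 0.521, 0.479, -0.478]
contact_force: [0.6, -0.7, 0.1]
gripper_width: 0.002
```

```bash
python3 - <<'E'
from h import *
o=get_obs();p=o['eef_pos']-[.5236,-.0445,0];print(p,np.hypot(*p[:2]),np.degrees(np.arctan2(p[1],p[0])))
cap('top','t3');I=cv2.imread('pics/t3.png')[200:270,200:300];cv2.imwrite('pics/t3c.png',cv2.resize(I,None,fx=8,fy=8,interpolation=2))
E
```

```text
[-0.00499056 -0.08911302  0.08236683] 0.08925264921208988 -93.2053616203541
```

View pics/t3c.png

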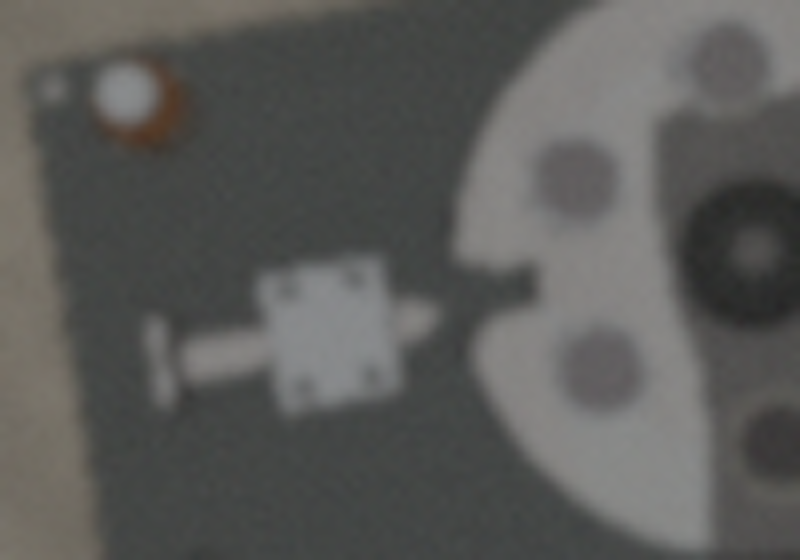

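play_rows --increments '[[[1e-05, 0, -0.00125], [0, -0.8, 0]], [[1e-05, 0, -0.00125], [0, -0.8, 0]], [[1e-05, 0, -0.00125], [0, -0.8, 0]], [[0, 0, 0], [0, 0, 0]], [[0, 0, 0], [0, 0, 0]], [[0, 0, 0], [0, 0, 0]]]'

```text
t: 9.25
eef_pos: [0.5223, -0.1338, 0.0823]
tool_rot: [-0.511, 0.511, 0.489, -0.489]
contact_force: [-0.4, -0.1, 0.4]
gripper_width: 0.005
```

```bash
python3 - <<'E'
from h import *
o=get_obs();p=o['eef_pos']-[.5236,-.0445,0];print(p,np.hypot(*p[:2]),np.degrees(np.arctan2(p[1],p[0])))
cap('top','t4');I=cv2.imread('pics/t4.png')[200:270,200:300];cv2.imwrite('pics/t4c.png',cv2.resize(I,None,fx=8,fy=8,interpolation=2))
E
```

```text
[-0.00134749 -0.08933002  0.0823185 ] 0.08934017834823253 -90.8642054357755
```

View pics/t4c.png

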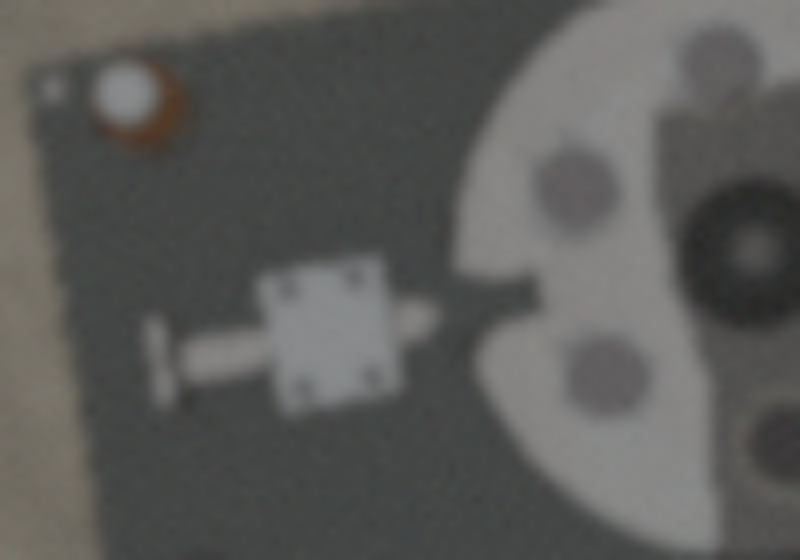

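play_rows --increments '[[[0, 0, 0.005], [0, 0, 0]], [[0, 0, 0.005], [0, 0, 0]], [[0, 0, 0.005], [0, 0, 0]], [[0, -0.02, 0], [0, 0, 0]], [[0, -0.02, 0], [0, 0, 0]], [[0, -0.02, 0], [0, 0, 0]], [[0, -0.02, 0], [0, 0, 0]], [[0, -0.02, 0], [0, 0, 0]], [[0, -0.02, 0], [0, 0, 0]], [[0, 0, 0], [0, 0, 0]]]'

```text
t: 10.13
eef_pos: [0.5087, -0.1332, 0.2059]
tool_rot: [-0.509, 0.513, 0.49, -0.488]
contact_force: [0.4, 0.1, 0.2]
gripper_width: 0.004
```

play_rows --increments '[[[0, 0, 0], [0, 7, 0]], [[0, 0, 0], [0, 7, 0]], [[0, 0, 0], [0, 7, 0]], [[0, 0, 0], [0, 7, 0]], [[0, 0, 0], [0, 7, 0]], [[0, 0, 0], [0, 7, 0]], [[0, 0, 0], [0, 7, 0]], [[0, 0, 0], [0, 7, 0]], [[0, 0, 0], [0, 7, 0]], [[0, 0, 0], [0, 7, 0]], [[0, 0, 0], [0, 7, 0]], [[0, 0, 0], [0, 0, 0]], [[0, 0, 0], [0, 0, 0]]]'

```text
t: 11.22
eef_pos: [0.5065, -0.1331, 0.2019]
tool_rot: [-0.704, 0.704, 0.066, -0.067]
contact_force: [1.2, 0.3, 0.3]
gripper_width: 0.001
```

play_rows --increments '[[[0.0027, 0, 0.0279], [0, 0, 0]], [[0.0027, 0, 0.0279], [0, 0, 0]], [[0.0027, 0, 0.0279], [0, 0, 0]], [[0.0027, 0, 0.0279], [0, 0, 0]], [[0.0027, 0, 0.0279], [0, 0, 0]], [[0.0027, 0, 0.0279], [0, 0, 0]], [[0.0027, 0, 0.0279], [0, 0, 0]], [[0.0027, 0, 0.0279], [0, 0, 0]], [[0.0027, 0, 0.0279], [0, 0, 0]], [[0.0027, 0, 0.0279], [0, 0, 0]], [[0.0027, 0, 0.0279], [0, 0, 0]], [[0.0027, 0, 0.0279], [0, 0, 0]], [[0, 0, 0], [0, 0, 0]], [[0, 0, 0], [0, 0, 0]]]'

```text
t: 12.38
eef_pos: [0.4769, 0.2035, 0.2022]
tool_rot: [0.704, -0.704, -0.067, 0.067]
contact_force: [0.6, -0.8, -0.5]
gripper_width: -0.0
```

play_rows --increments '[[[0, 0.016, 0], [0, 0, 0]], [[0, 0.016, 0], [0, 0, 0]], [[0, 0.016, 0], [0, 0, 0]], [[0, 0.016, 0], [0, 0, 0]], [[0, 0.016, 0], [0, 0, 0]], [[0, 0.016, 0], [0, 0, 0]], [[0, 0.016, 0], [0, 0, 0]], [[0, 0.016, 0], [0, 0, 0]], [[0, 0, 0], [0, 0, 0]], [[0, 0, 0], [0, 0, 0]]]'

```text
t: 13.22
eef_pos: [0.4773, 0.2003, 0.0737]
tool_rot: [-0.704, 0.705, 0.064, -0.066]
contact_force: [0.7, 0.1, -0.1]
gripper_width: -0.001
```

play_rows --increments '[[[0, 0, -0.003], [0, 0, 0]], [[0, 0, -0.003], [0, 0, 0]], [[0, 0, -0.003], [0, 0, 0]], [[0, 0, -0.003], [0, 0, 0]], [[0, 0, -0.003], [0, 0, 0]], [[0, 0, -0.002], [0, 0, 0]], [[0, 0, -0.002], [0, 0, 0]], [[0, 0, -0.002], [0, 0, 0]], [[0, 0, -0.002], [0, 0, 0]], [[0, 0, -0.002], [0, 0, 0]], [[0, 0, -0.002], [0, 0, 0]], [[0, 0, -0.002], [0, 0, 0]], [[0, 0, -0.002], [0, 0, 0]]]'

```text
t: 14.3
eef_pos: [0.4833, 0.1716, 0.0744]
tool_rot: [0.704, -0.704, -0.065, 0.065]
contact_force: [-1.0, 2.0, 0.9]
gripper_width: -0.005
```

play_rows --increments '[[[0, 0, -0.002], [0, 0, 0]], [[0, 0, -0.002], [0, 0, 0]], [[0, 0, -0.002], [0, 0, 0]], [[0, 0, -0.002], [0, 0, 0]], [[0, 0, -0.002], [0, 0, 0]], [[0, 0, -0.002], [0, 0, 0]], [[0, 0, -0.002], [0, 0, 0]], [[0, 0, 0], [0, 0, 0]]]'

```text
t: 14.97
eef_pos: [0.486, 0.1569, 0.0743]
tool_rot: [-0.704, 0.704, 0.065, -0.065]
contact_force: [-0.4, 0.9, 1.0]
gripper_width: -0.003
```

```bash
python3 - <<'E'
from h import *
o=get_obs();print(o['eef_pos'],o['contact_force'])
cap('side','s5');I=cv2.imread('pics/s5.png')[160:310,200:380];cv2.imwrite('pics/s5c.png',cv2.resize(I,None,fx=4,fy=4,interpolation=2))
E
```

```text
[0.48601775 0.15691619 0.07426174] [-0.40809422  0.93349818  1.04038359]
```

View pics/s5c.png

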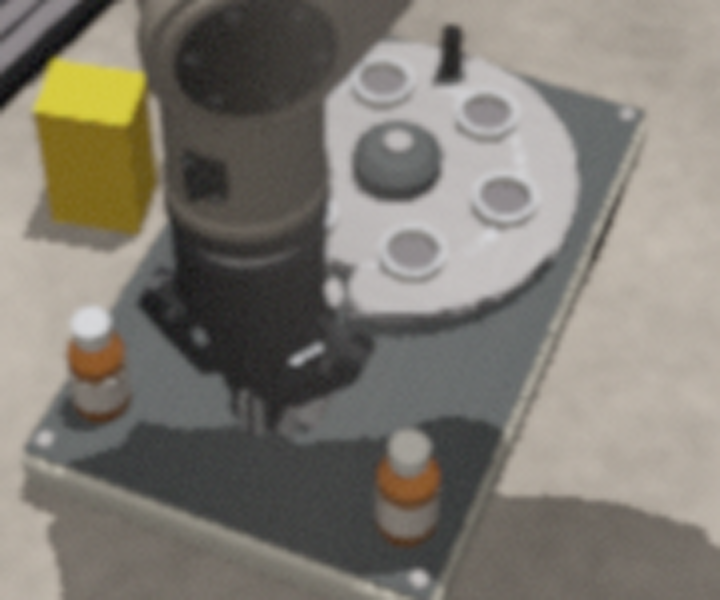

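play_rows --increments '[[[0, 0, -0.002], [0, 0, 0]], [[0, 0, -0.002], [0, 0, 0]], [[0, 0, -0.002], [0, 0, 0]], [[0, 0, -0.002], [0, 0, 0]], [[0, 0, -0.002], [0, 0, 0]], [[0, 0, 0], [0, 0, 0]]]'

```text
t: 15.52
eef_pos: [0.4877, 0.1481, 0.0743]
tool_rot: [0.704, -0.704, -0.065, 0.065]
contact_force: [-0.4, 3.9, -0.8]
gripper_width: -0.002
```

play_rows --increments '[[[0, 0, -0.001], [0, 0, 0]], [[0, 0, -0.001], [0, 0, 0]], [[0, 0, -0.001], [0, 0, 0]], [[0, 0, 0], [0, 0, 0]]]'

```text
t: 15.85
eef_pos: [0.4877, 0.148, 0.0744]
tool_rot: [0.706, -0.703, -0.066, 0.066]
contact_force: [-2.1, 10.8, -2.7]
gripper_width: -0.003
```

play_rows --increments '[[[0, 0, -0.001], [0, 0, 0]], [[0, 0, -0.001], [0, 0, 0]], [[0, 0, 0], [0, 0, 0]], [[0, 0, 0], [0, 0, 0]]]'

```text
t: 16.18
eef_pos: [0.4877, 0.148, 0.0745]
tool_rot: [0.706, -0.702, -0.067, 0.066]
contact_force: [-3.0, 15.3, -3.2]
gripper_width: 0.002
```

play_rows --increments '[[[0, 0, 0.006], [0, 0, 0]], [[0, 0, 0.01], [0, 0, 0]], [[0, 0, 0.012], [0, 0, 0]], [[0, 0, 0.012], [0, 0, 0]], [[0, -0.02, 0], [0, 0, 0]], [[0, -0.02, 0], [0, 0, 0]], [[0, -0.02, 0], [0, 0, 0]], [[0, -0.02, 0], [0, 0, 0]], [[0, -0.02, 0], [0, 0, 0]], [[0, -0.02, 0], [0, 0, 0]], [[0, -0.02, 0.02], [0, 0, 0]], [[0, 0, 0.03], [0, 0, 0]], [[0, 0, 0.03], [0, 0, 0]], [[0, 0, 0.03], [0, 0, 0]], [[0, 0, 0], [0, 0, 0]], [[0, 0, 0], [0, 0, 0]]]'

```text
t: 17.52
eef_pos: [0.4599, 0.2929, 0.2145]
tool_rot: [0.704, -0.704, -0.067, 0.067]
contact_force: [-0.4, -0.6, -0.3]
gripper_width: 0.001
```

```bash
python3 - <<'E'
from h import *
c=cap('top','t6');cap('side','s6');I=cv2.imread('pics/t6.png')[200:270,200:300];J=cv2.imread('pics/s6.png')[160:310,200:380]
cv2.imwrite('pics/t6c.png',np.hstack([cv2.resize(I,(400,280),interpolation=2),cv2.resize(J,(400,280),interpolation=2)]))
for n in('top','side'):
    for s in '06':
        W=cloud(dict(np.load(f'pics/{n}{s}.npz' if s=='0' else f'pics/{n[0]}6.npz')))
        q=W[(np.hypot(W[...,0]-.488,W[...,1]-.15)<.045)&(W[...,2]>.092)&(W[...,2]<.115)]; print(n,s,len(q),q.mean(0))
E
```

```text
top 0 30 [0.48438335 0.16642655 0.10197291]
top 6 25 [0.49175837 0.13387578 0.10236423]
side 0 77 [0.48454777 0.16805994 0.09916719]
side 6 72 [0.49110337 0.13534543 0.09977378]
```

View pics/t6c.png

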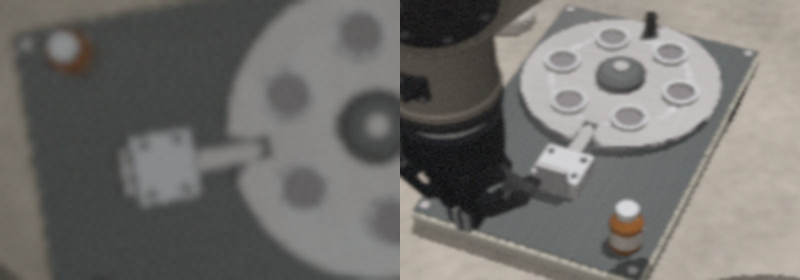

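```bash
python3 -c "
from h import *
print(get_obs()['contact_force']);print(hand_in())"
```

```text
[ 0.17789398  0.29278873 -0.13248957]
the job is handed in; nothing more can be done
None
```

I turned the plate about 64° by its peg until the slot faced the bar. I then pushed the bar by its tab with the closed fingertips until it stopped hard, backed off and handed the job in at about 17.6 s.

**Bar home:** It did not move between about 4 N and 15 N of push. The tab's centre is 25 mm from the guide block's centre, against 25.5 mm expected fully home. The last pictures show the tab against the block and the nose deep in the slot.

**Disagreement:** The tab's measured travel was only about 33.4 mm, not 38 mm. Before the push, the nose and tab measured about 4–5 mm nearer the plate's axis than the drawn-out figures. So I think the bar started slightly in, but I have no direct reading of the joint.

**Bystanders:** Everything I could see in the pictures stood where it was. I did not check every bystander's position numerically. In the last picture the arm hid dropper_a from the side camera, but the top camera showed it in place.

**Contact:** The robot was clear of everything when I handed in, with contact force near zero.

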